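# Press the glued corner of a picture frame to the gauge mark

### The job

Lay the wooden pressing block with the leaning handle flat along the frame's side rail, handle towards the operator, with its steel disc centred under the press's foot, and let go of it. Then turn the press's knob clockwise until the gauge pointer stands in line with the index tooth, and let go. Do not push about or tip the other things on the bench.

Things in the scene. Friction and masses are not known exactly. Their poses are not given: they have to be found in the camera images.
- press: Grey bench press for frame corners, fixed. Origin on the table straight below the foot's vertical axis; x points into the throat (away from the operator), z up. Plywood bed 20 mm thick, x -160 to +170, y -150 to +70 mm. Head x -40 to +130, y +-32, z 125 to 175 mm, on a column x 77 to 132. The knob stands on the head's front.
- rail_spot (a point): Point on the top of the picture frame (fixed on the bed, flat top 42 mm above the table) straight below the foot, at one corner of the frame; axes of the press. The side rail runs along x, -150 to +28 mm, 52 mm wide and centred on y = 0; the rest of the frame extends to y -142 mm.
- tension_knob (a joint): Black round fluted knob, 50 mm diameter, 28 mm tall, grippable at any angle; below it 16 mm of bare 16 mm stem above a 48 mm boss. Rad, 0 to 4.7, grows as it is turned clockwise seen from above (looking down its axis): each rad lowers the foot by 5 mm. Starts at 0 to 0.8. It needs 0.15 to 0.25 N m and stays where it is left.
- knob_grip (a point): centre of the knob, on its axis at mid-height (14 mm below its top face); z is the knob's axis, in the press's xz plane, leaning 35 degrees from vertical towards the press's -x (x, y turn with the knob)
- foot_face (a point): centre of the underside of the press's round foot (28 mm diameter), which hangs from the head; at knob 0 it is 74 mm above the table, 5 mm lower for each rad. The foot is sprung: once it meets the block it stays there and the spring gives way (3 N at first contact, 1.5 N more per mm)
- gauge_pointer (a joint): Slim pointer on the horizontal aluminium gauge plate above the press (85 x 150 mm, top 250 mm high at knob 0, 5 mm lower per rad); vertical pivot at x 90, y -45 mm of the press. Shows how far the foot's spring has given way. Rad, anticlockwise from above; 0 unloaded (then 0.25 rad short of the press's y). 0.25 rad per rad of knob once the foot has met the block
- pointer_tip (a point): a point at the free end of the pointer, 82 mm from its pivot
- gauge_index (a joint): The index mark on the gauge plate: a small dark block (12 x 20 mm) with a narrow tooth pointing at the pivot, on the same axis as the pointer. Value in rad with the same zero and direction as the pointer, preset at 0.24 to 0.40; it is locked there
- index_tip (a point): the tip of the index tooth, 82 mm from the pivot: it coincides with pointer_tip when the two joints are equal
- block: Wooden pressing block with a leaning handle, 0.2 to 0.4 kg. Base 110 x 46 x 20 mm (x -85 to +25, y +-23, z 0 to 20). Origin on the underside, below the steel disc; x is the front (away from the handle). Handle: round bar, 24 mm diameter, starts on the base at x -45 and leans 35 degrees from vertical towards -x, 64 mm long above the base
- block_pad (a point): centre of the 34 mm steel disc on the block's top, the place for the foot; 20 mm above the underside
- block_grip (a point): the place to grip the handle, 36 mm up it from the base's top (in the block's frame x -66, z 49 mm); axes are those of the block
- jar: Bystander: closed jar of clay bole, paper label, 60 mm diameter, 85 mm tall; origin under its centre, z up
- brush_pot: Bystander: white pot of brushes, 72 mm diameter, 90 mm tall, brushes up to 180 mm; origin under its centre, z up
- sanding_block: Bystander: plain cork sanding block with no handle, 100 x 50 x 30 mm; origin under its centre, x along it, z up
- knife: Bystander: gilder's knife lying flat, 255 mm long along its x (handle to -x, from -115 to +140 mm), 14 mm high, 22 mm wide; origin near the joint of blade and handle, underside
- tin: Bystander: closed plain metal tin, 60 mm diameter, 50 mm tall; origin under its centre, z up
- dish: Bystander: small white bowl, 54 mm diameter, 22 mm tall, standing on the press's bed inside the picture frame; origin under its centre, z up
- foot: the press's sprung foot: disc 28 mm diameter, 8 mm thick, on a 10 mm rod; origin is the same point as foot_face
Things that resemble listed ones, but are neither listed nor needed, are in the scene too. What is shaped like the block but yellow is not meant.

How it is judged (in metres and radians):
On the way:
1. the block lies flat under the foot and is released, the spring not yet loaded (horizontal distance between block_pad and foot_face below 0.01 m and angle between the x axis of block and the x axis of press, either way round below 0.2 rad and angle between block's own z axis and vertical below 0.06 rad and z of block in the frame of press between 0.038 and 0.046 m and x of block_grip in the frame of press below -0.04 m and contact force between the fingers and block below 0.1 N and linear speed of block below 0.01 m/s and value of joint gauge_pointer below 0.05 rad), for 0.2 s.
At the end, for the whole second after the job is handed in: The block lies flat on the frame's side rail, disc within 10 mm of the foot's axis and its length within 0.2 rad of the rail's, handle towards the operator; the foot presses on it; the pointer's tip is within 3 mm of the index tip; knob and block are released and at rest (horizontal distance between block_pad and foot_face below 0.01 m and angle between the x axis of block and the x axis of press, either way round below 0.2 rad and angle between block's own z axis and vertical below 0.06 rad and z of block in the frame of press between 0.038 and 0.046 m and x of block_grip in the frame of press below -0.04 m and contact force between the fingers and block below 0.1 N and linear speed of block below 0.01 m/s and distance between pointer_tip and index_tip below 0.003 m and contact force between foot and block above 4 N and velocity of joint tension_knob between -0.05 and 0.05 rad/s); the robot touches nothing.
It fails at once if a bystander is shifted by more than 25 mm or tipped (distance of any of jar, brush_pot, sanding_block, knife, tin, dish from where it was at the start of the episode above 0.025 m or angle between any of jar, brush_pot, sanding_block, knife, tin, dish's own z axis and vertical above 0.35 rad).
It also fails if it takes over 69 s, if anything falls off the work surface, if the arm or the gripper's body presses on something with over 40 N, if the wrist force passes 120 N, or if a joint passes its speed limit or range.

### The arm

A 6-joint arm with a two-finger parallel gripper is mounted at the origin on the work surface. World frame = base frame: x ahead of the robot, y to its left, z up, the work surface at z = 0. Lengths are in mm, angles in rad, forces in N, time in s.
With the tool pointing down it reaches from about 325 to 875 mm from the base axis. Payload 4.4 kg.
Tool frame: the origin (TCP) lies on the centre line of the jaws, within the pads' length; the fingertips stand ahead of it and the grasp point (between the pads) lies 6 mm ahead of it (ctrl.tcp_to_tips is the z of the fingertips in the tool frame, in mm); z points along the fingers, y is the line along which they close (so a half turn about z gives the same grasp; the last joint's range is limited). The gripper opens to 85 mm and grips with 20 to 120 N. Pads are 22 mm wide; open, the fingers measure 114 mm over their backs; the gripper's body (76 mm by 85 mm) begins 54 mm behind the grasp point. The pads swing forward as they close: fully open they stand 13 mm farther back than shut.
Start: joints at [-1.308, 0.207, 1.542, -0, 1.393, -0.15], TCP at [231.191, -526.477, 229.882] pointing down, gripper open.
Joint ranges: [-2.73, 2.73], [-0.86, 2.22], [0.23, 2.46], [-1.11, 4.25], [0.08, 2.63], [-2.82, 2.82]. Speed limits (rad/s): [2.79, 2.79, 3.14, 3.14, 3.14, 3.14].

### API

Orientations are given as a 3x3 rotation matrix whose columns are the frame's x, y, z axes.
In Python, from plant import ctrl, sensors, optics gives the robot as it stands. Calls block until the motion is done:
- ctrl.move_ptp(position, orientation): joint-space move of the TCP to a pose.
- ctrl.move_l(position, rot=None, vel=150, threshold=None): straight line of the TCP; rot=None keeps the orientation; vel is the mean speed in mm/s. With threshold (N) it stops when the force on the tool has changed by that much, and returns True; else False.
- ctrl.set_joints(angles): joint-space move.
- ctrl.gripper_to(opening, force=None): finger opening in mm; force is the grip in N (None keeps the last); returns when the fingers have stopped.
- ctrl.hold(seconds).
- ctrl.solve_ik(position, orientation): joint angles nearest the present ones, or None.
- sensors.read_state(): the state.
- optics.grab_frame(name): name is "scene" or "top" or "wrist"; returns (picture, depth): 420x560x3 uint8, red, green, blue; 420x560 float32, mm along the optical axis (not along the pixel's ray), 0 where there is no reading.
- optics.camera_params(name): a dict with "mtx" (3x3 intrinsics, pixels), "k1" (the pictures are not rectified: a ray, as slopes to the right and down, at radius r is drawn at 1 + k1 r^2 times it, then the intrinsics apply), "R" (3x3) and "t" (3): a world point X has camera coordinates R X + t; the wrist camera has in their place "T_tool_cam" (4x4, takes a point from camera to tool coordinates, whose origin is the TCP and whose axes are the flange's). Camera axes: x right, y down, z forward; pixel columns grow to the right and rows downward; lengths in mm; the calibration is good to about 2 mm. A picture is of the moment at which its call begins: read the wrist's pose just before it. camera_params takes no time and is no camera call.
A pose or a line that the arm cannot do raises ctrl.MotionError and nothing moves.
- ctrl.finish_job(): hands the job in; it is judged then, once.
The state is a dict: "t": time; "q": joint angles; "qvel": joint speeds; "tau": joint torques, N m; "eef_pos": TCP position; "eef_rot": TCP orientation; "force": force on the tool from outside, world axes, zero at the start; "wrist_torque": the same for the moment, N m; "grip_width": finger opening in mm; "grasp_force": force on a finger pad.
Only numpy, scipy, OpenCV 4.12 (cv2) and the standard library are available. Lean on these libraries where they do the work, as an engineer would, in place of code of your own. Each camera call takes 0.05 s, during which the arm holds its last target. There are 200 camera calls.

## Working session

There is one attempt and no reset: what is moved stays moved. The work goes in short steps, each a Python script; the robot and the scene stay as the last script left them, time stands still between calls to the robot, and variables do not carry over. Pictures are saved under pics/ and viewed, at most 10 in all, crops included, and the job is handed in when it is done.

```bash
mkdir -p pics; ls; cat > h.py <<'E'
import numpy as np, cv2
from plant import ctrl, sensors, optics
def grab(n):
    s=sensors.read_state(); im,d=optics.grab_frame(n); p=optics.camera_params(n)
    if n=='wrist':
        T=np.eye(4);T[:3,:3]=s['eef_rot'];T[:3,3]=s['eef_pos'];W=T@np.array(p['T_tool_cam'])
    else:
        W=np.eye(4);W[:3,:3]=np.array(p['R']).T;W[:3,3]=-W[:3,:3]@np.array(p['t'])
    return im,d,np.array(p['mtx']),p['k1'],W
def cloud(f):
    "world xyz per pixel (nan where no depth)"
    im,d,K,k1,W=f
    h,w=d.shape;u,v=np.meshgrid(np.arange(w),np.arange(h))
    # model: distorted = s*(1+k1 r^2)
    pts=cv2.undistortPoints(np.stack([u,v],-1).reshape(-1,1,2).astype(float),K,np.array([k1,0,0,0.]),None,None,None).reshape(h,w,2) if False else None
    xd=(u-K[0,2])/K[0,0];yd=(v-K[1,2])/K[1,1];x,y=xd.copy(),yd.copy()
    for _ in range(20):
        s=1+k1*(x*x+y*y);x,y=xd/s,yd/s
    P=np.stack([x*d,y*d,d],-1)@W[:3,:3].T+W[:3,3];P[d<=0]=np.nan
    return P
def save(im,n,box=None,sc=1):
    if box: im=im[box[1]:box[3],box[0]:box[2]]
    cv2.imwrite('pics/'+n,cv2.cvtColor(cv2.resize(im,None,fx=sc,fy=sc,interpolation=cv2.INTER_CUBIC),cv2.COLOR_RGB2BGR))
E
sed -i '/if False else None/d' h.py
python3 - <<'E'
from h import *
a=grab('scene');b=grab('top')
np.savez('f0.npz',s=cloud(a),t=cloud(b),si=a[0],ti=b[0])
save(a[0],'s0.png',sc=1.4);save(b[0],'t0.png',sc=1.4)
for f in(a,b):print(f[4].round(3))
print(ctrl.tcp_to_tips)
E
```

```text
pics
[[-1.910000e-01  5.590000e-01 -8.070000e-01  1.464273e+03]
 [ 9.810000e-01  8.900000e-02 -1.700000e-01  1.924610e+02]
 [-2.300000e-02 -8.240000e-01 -5.660000e-01  7.893220e+02]
 [ 0.000000e+00  0.000000e+00  0.000000e+00  1.000000e+00]]
[[-1.60000e-02 -9.80000e-01  1.98000e-01  3.88743e+02]
 [-1.00000e+00  1.80000e-02  1.10000e-02  1.70270e+01]
 [-1.50000e-02 -1.98000e-01 -9.80000e-01  1.28274e+03]
 [ 0.00000e+00  0.00000e+00  0.00000e+00  1.00000e+00]]
25.0
```

View pics/s0.png

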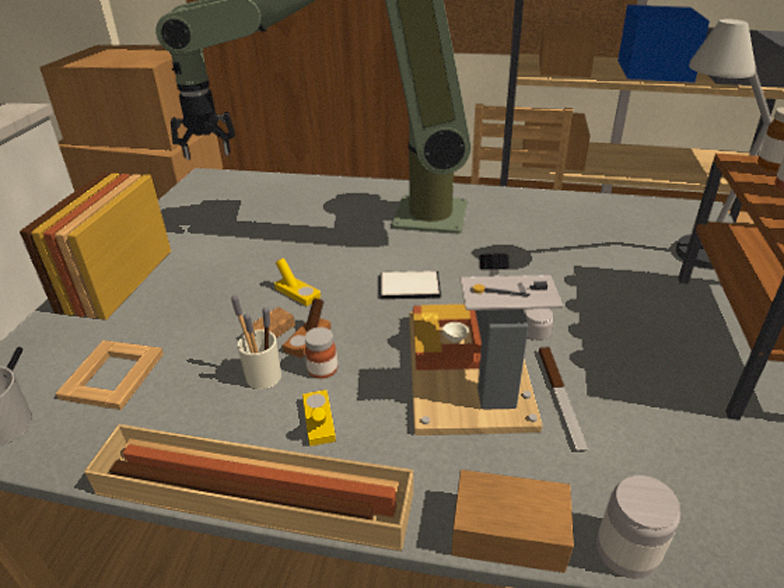

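View pics/t0.png

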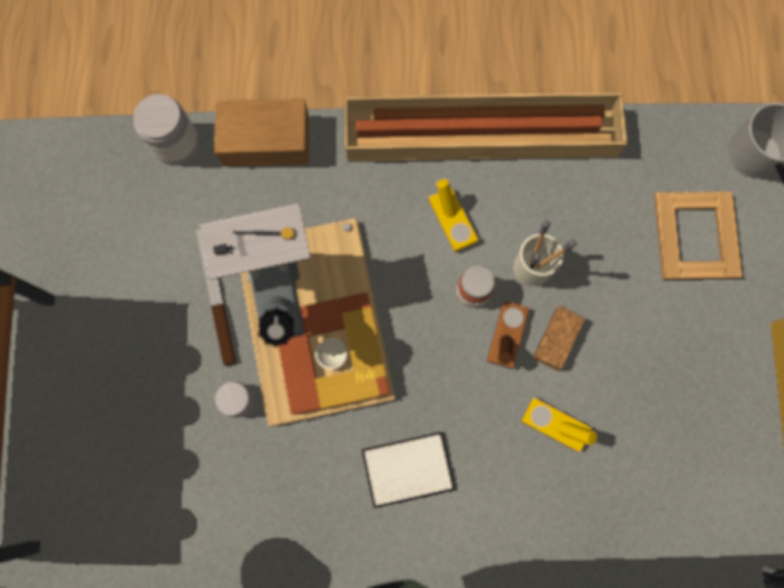

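```bash
python3 - <<'E'
from h import *
f=np.load('f0.npz');P=f['t'];im=f['ti'];S=f['s']
np.set_printoptions(suppress=True,precision=1)
box=np.zeros(P.shape[:2],bool);box[145:310,130:290]=1
for nm,lo,hi in(('bed',15,25),('frame',38,46),('plate',225,256)):
  for Q,b,n in((P,box,'top'),(S,None,'scene')):
    if b is None:
        b=np.zeros(P.shape[:2],bool);b[185:315,285:405]=1
    m=b&(Q[...,2]>lo)&(Q[...,2]<hi)
    if m.sum()<20: print(nm,n,m.sum());continue
    m=cv2.morphologyEx(m.astype(np.uint8),cv2.MORPH_OPEN,np.ones((3,3)))>0
    q=Q[m];r=cv2.minAreaRect(q[:,:2].astype(np.float32));print(nm,n,m.sum(),r,np.median(q[:,2]),q[:,2].std());print(cv2.boxPoints(r))
# knob region
kb=np.zeros(P.shape[:2],bool);kb[215:250,180:215]=1
m=kb&(P[...,2]>176);q=P[m];print('knob',len(q),q.mean(0),q.min(0),q.max(0))
# block
bb=np.zeros(P.shape[:2],bool);bb[212:268,345:382]=1
m=bb&(P[...,2]>14)&(P[...,2]<25);q=P[m];r=cv2.minAreaRect(q[:,:2].astype(np.float32));print('block',len(q),r,np.median(q[:,2]));print(cv2.boxPoints(r))
m=bb&(P[...,2]>40);q=P[m];print('handle',len(q),q.mean(0),q[np.argsort(q[:,2])[-8:]])
print('disc',P[226,366],'table',P[280,330])
a=cv2.resize(im[205:275,335:425],None,fx=6,fy=6,interpolation=cv2.INTER_CUBIC)
save(a,'blk.png')
E
```

```text
bed top 4109 ((618.0425415039062, 160.06259155273438), (330.8847351074219, 218.29345703125), 11.269780158996582) 20.342275400494145 2.249064266166997
[[434.5 234.8]
 [477.1  20.7]
 [801.6  85.4]
 [759.  299.4]]
bed scene 3004 ((621.3583984375, 160.64755249023438), (329.3967590332031, 218.7009735107422), 11.20238971710205) 19.911001331798616 1.64295568559708
[[438.6 235.9]
 [481.   21.4]
 [804.2  85.4]
 [761.7 299.9]]
frame top 2786 ((556.379150390625, 129.05978393554688), (177.68283081054688, 165.67225646972656), 11.020700454711914) 42.54296806103616 1.9127678758931095
[[453.3 193.4]
 [485.   30.8]
 [659.4  64.7]
 [627.7 227.4]]
frame scene 1395 ((589.7657470703125, 146.6127166748047), (254.9372100830078, 241.66110229492188), 75.51591491699219) 41.01603533560194 1.513212493788717
[[440.9  53.4]
 [674.9  -7. ]
 [738.6 239.8]
 [504.7 300.3]]
plate top 3221 ((643.9819946289062, 212.19276428222656), (189.83843994140625, 150.33847045898438), 9.966511726379395) 248.9072767956045 5.171750357647598
[[537.5 269.8]
 [563.5 121.7]
 [750.5 154.6]
 [724.5 302.7]]
plate scene 1642 ((657.3951416015625, 213.48846435546875), (166.347900390625, 148.47894287109375), 11.169692993164062) 247.4092476452982 4.501646965757371
[[561.4 270.2]
 [590.2 124.5]
 [753.4 156.8]
 [724.6 302.4]]
knob 741 [577.  190.  224.2] [541.1 163.6 176. ] [618.9 226.7 250.6]
block 663 ((586.7473754882812, -178.499267578125), (120.77513885498047, 80.93190002441406), 1.5666849613189697) 20.166178633481877
[[ 525.3 -139.7]
 [ 527.5 -220.6]
 [ 648.2 -217.3]
 [ 646.  -136.4]]
handle 166 [ 555.2 -161.2   64.6] [[ 540.6 -166.9   77.9]
 [ 543.  -162.4   77.9]
 [ 545.3 -157.9   78.4]
 [ 540.5 -169.1   78.5]
 [ 547.5 -160.2   78.6]
 [ 542.8 -166.9   78.8]
 [ 542.9 -157.6   79.2]
 [ 545.  -164.6   79.3]]
disc [ 615.6 -185.9   21.7] table [488.3 -95.7   5.8]
```

View pics/blk.png

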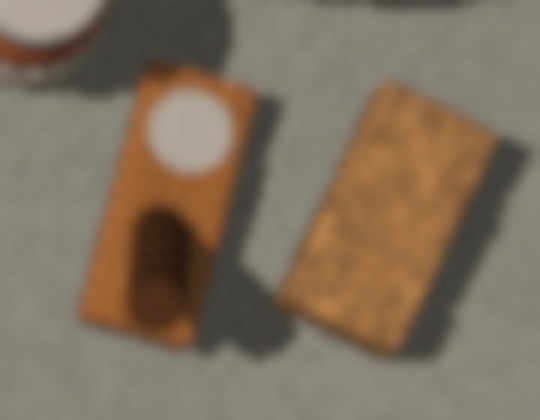

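```bash
cat >> h.py <<'E'
np.set_printoptions(suppress=True,precision=3)
def rot(yaw,tilt,flip=1):
    z=np.array([np.sin(tilt)*np.cos(yaw),np.sin(tilt)*np.sin(yaw),-np.cos(tilt)])
    y=flip*np.array([-np.sin(yaw),np.cos(yaw),0]);return np.c_[np.cross(y,z),y,z]
def best(p,yaw,tilt):
    for f in(1,-1):print(f,ctrl.solve_ik(p,rot(yaw,tilt,f)))
YP=np.radians(11.2);OP=np.array([606.5,198.3,0])
def press(p): # press frame -> world
    c,s=np.cos(YP),np.sin(YP);return OP+np.array([c*p[0]-s*p[1],s*p[0]+c*p[1],p[2]])
E
python3 - <<'E'
from h import *
print(optics.camera_params('wrist')['T_tool_cam']);print(sensors.read_state()['eef_rot'])
b=np.radians(-16.5)
best([560,-170,55],b,np.radians(50))
best(press([-66,0,91]),YP,np.radians(50))
best(press([-60,0,190]),YP,np.radians(35))
best([540,-170,280],b,0.15);best(press([-110,0,360]),YP,.35)
E
```

```text
[[  -0.001   -0.958   -0.287   73.448]
 [   1.      -0.001   -0.       0.706]
 [  -0.      -0.287    0.958 -143.283]
 [   0.       0.       0.       1.   ]]
[[ 0.916  0.402 -0.001]
 [ 0.402 -0.916  0.002]
 [ 0.    -0.002 -1.   ]]
1 [-0.554  0.267  2.26   2.43   0.314  2.084]
-1 [-0.554  0.267  2.26   2.43   0.314 -1.057]
1 [0.166 0.141 2.282 2.996 0.156 1.695]
-1 [ 0.166  0.141  2.282  2.996  0.156 -1.446]
1 [ 0.171 -0.067  2.051  0.027  0.547 -1.614]
-1 [ 0.171 -0.067  2.051  0.027  0.547  1.528]
1 [-0.474  0.052  1.618  0.028  1.324 -1.761]
-1 [-0.474  0.052  1.618  0.028  1.324  1.38 ]
1 [ 0.173 -0.201  1.724  0.008  1.268 -1.595]
-1 [ 0.173 -0.201  1.724  0.008  1.268  1.547]
```

```bash
python3 - <<'E'
from h import *
ctrl.move_ptp(press([-120,0,300]),rot(YP,.45,1))
w=grab('wrist');np.savez('w1.npz',P=cloud(w),im=w[0]);save(w[0],'w1.png')
ctrl.move_ptp([520,-160,200],rot(np.radians(-16.5),0.2,1))
w=grab('wrist');np.savez('w2.npz',P=cloud(w),im=w[0])
im=np.vstack([np.load('w1.npz')['im'],w[0]])
save(np.hstack([np.load('w1.npz')['im'],w[0]]),'w12.png',sc=.714)
print(sensors.read_state()['t'],sensors.read_state()['q'])
E
```

```text
4.1417 [-0.478  0.038  1.806  0.043  1.1   -1.778]
```

View pics/w12.png

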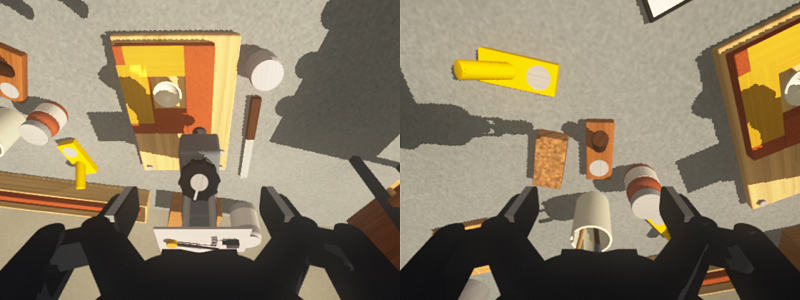

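```bash
python3 - <<'E'
from h import *
f=np.load('w1.npz');P=f['P'];im=f['im']
c,s=np.cos(YP),np.sin(YP);R=np.array([[c,-s,0],[s,c,0],[0,0,1]])
Q=(P-OP)@R   # press frame
t=np.radians(35);n=np.array([-np.sin(t),0,np.cos(t)])
g=np.zeros(P.shape[:2],bool);g[225:285,235:320]=1
h=Q@n; ux=Q@np.array([np.cos(t),0,np.sin(t)])
m=g&(Q[...,2]>150)&(Q[...,2]<240)&(abs(Q[...,1])<40)&(Q[...,0]<-15)
hh,e=np.histogram(h[m],bins=np.arange(120,280,3));print([(int(e[i]),int(hh[i])) for i in range(len(hh)) if hh[i]>15])
top=np.percentile(h[m],90)
for lo,hi in((top-5,top+6),(top-32,top+6)):
    k=m&(h>lo)&(h<hi);q=Q[k];xy=np.c_[ux[k],q[:,1]].astype(np.float32)
    print(top,k.sum(),q.mean(0),cv2.minEnclosingCircle(xy),np.median(h[k]))
# frame & bed check
for lo,hi in((38,46),(16,24)):
    k=(Q[...,2]>lo)&(Q[...,2]<hi)&(abs(Q[...,0])<200)&(Q[...,1]>-165)&(Q[...,1]<90);k=cv2.morphologyEx(k.astype(np.uint8),cv2.MORPH_OPEN,np.ones((3,3)))>0
    q=Q[k];print(lo,np.percentile(q,[.3,99.7],axis=0).ravel(),cv2.minAreaRect(q[:,:2].astype(np.float32)))
# block
f=np.load('w2.npz');P=f['P'];im=f['im'];g=np.zeros(P.shape[:2],bool);g[155:265,258:302]=1
hsv=cv2.cvtColor(im,cv2.COLOR_RGB2HSV);z=P[...,2]
k=g&(z>14)&(z<27);dk=k&(hsv[...,1]<60)&(hsv[...,2]>120);q=P[dk];print('disc',len(q),cv2.minEnclosingCircle(q[:,:2].astype(np.float32)),q.mean(0))
k=k&((hsv[...,1]>100)|dk);k=cv2.morphologyEx(k.astype(np.uint8),cv2.MORPH_OPEN,np.ones((3,3)))>0
q=P[k];r=cv2.minAreaRect(q[:,:2].astype(np.float32));print(r,np.median(q[:,2]))
k=g&(z>32)&(z<90);q=P[k];print('handle',len(q),q.mean(0),q.max(0),q.min(0))
save(im[140:280,230:340],'b2.png',sc=5)
E
```

```text
[(150, 36), (153, 55), (156, 27), (201, 28), (204, 26), (207, 27), (210, 37), (213, 741), (216, 1262)]
217.40360872768565 2014 [-48.583  -1.848 229.943] ((96.79484558105469, -1.735694408416748), 26.85692024230957) 216.280439736164
217.40360872768565 2169 [-48.902  -1.84  228.611] ((96.64520263671875, -1.737788200378418), 26.93657875061035) 216.19697922935785
38 [-150.887 -143.02    38.518   24.718   23.945   43.888] ((-62.48912048339844, -27.465347290039062), (234.220458984375, 177.59762573242188), 89.75605010986328)
16 [-160.656 -150.07    16.476  164.278   67.699   23.648] ((2.37347412109375, -41.709442138671875), (219.69725036621094, 327.7196044921875), 89.8255386352539)
disc 446 ((614.9756469726562, -187.96975708007812), 16.56490135192871) [ 614.586 -188.046   19.98 ]
((585.9586181640625, -179.08682250976562), (45.87308120727539, 110.34475708007812), 72.26406860351562) 19.50080694875058
handle 571 [ 542.258 -165.377   68.264] [ 577.274 -152.71    78.619] [ 527.938 -183.386   32.408]
```

```bash
sed -i 's/^YP=.*/YP=np.radians(11.2);OP=np.array([606,197.8,0])/' h.py; cat >> h.py <<'E'
T35=np.radians(35)
def tcp(p,R): return np.asarray(p)-6*R[:,2]
E
python3 - <<'E'
from h import *
R=rot(np.radians(-17.7),T35);g=np.array([552,-168,49.])
ctrl.gripper_to(46,80)
ctrl.move_ptp(tcp(g-95*R[:,2],R),R)
ctrl.move_l(tcp(g,R),vel=120,threshold=15)
ctrl.gripper_to(0,80)
s=sensors.read_state();print(s['grip_width'],s['grasp_force'],s['eef_pos'],tcp(g,R))
if s['grip_width']>20:
    ctrl.move_l(tcp(g+[0,0,70],R),vel=120)
    ctrl.move_l(tcp(g+[-110,20,110],R),vel=200)
    s=sensors.read_state();print(s['grip_width'],s['force'],s['t'])
    Rp=rot(YP,T35);a=press([-66-110,0,42+49+60]);print(ctrl.solve_ik(tcp(a,Rp),Rp))
    ctrl.move_ptp(tcp(a,Rp),Rp)
    w=grab('scene');v=grab('wrist');np.savez('c.npz',s=cloud(w),w=cloud(v),si=w[0],wi=v[0]);save(np.hstack([w[0],v[0]]),'c.png',sc=.714)
E
```

```text
21.38830358082846 78.10840845108032 [ 548.938 -166.828   54.938] [ 548.721 -166.954   53.915]
21.36448121287788 [ 0.291  0.154 -1.784] 8.05
[ 0.159 -0.32   2.332  0.042  0.519 -1.638]
```

View pics/c.png

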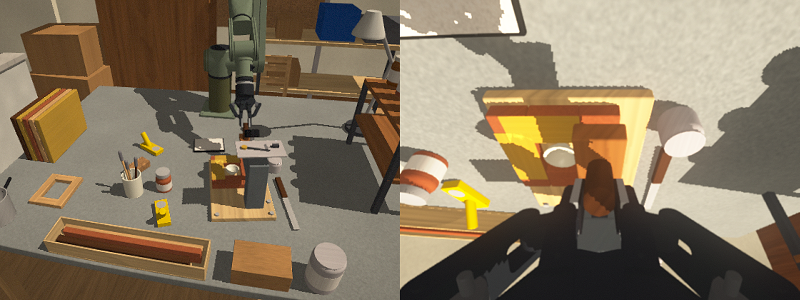

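```bash
python3 - <<'E'
from h import *
f=np.load('c.npz');c,s=np.cos(YP),np.sin(YP);R=np.array([[c,-s,0],[s,c,0],[0,0,1]])
Q=(f['w']-OP)@R
k=(Q[...,2]>100)&(Q[...,2]<140)&(abs(Q[...,1])<40)&(Q[...,0]>-215)&(Q[...,0]<-70)
k[:160]=0;k[:,:225]=0;k[:,330:]=0
q=Q[k];A=np.c_[q[:,:2],np.ones(len(q))]
for _ in range(4):
    co=np.linalg.lstsq(A,q[:,2],rcond=None)[0];r=abs(A@co-q[:,2])<3;A,q=A[r],q[r]
print(len(q),co,q.min(0),q.max(0),q.mean(0),cv2.minAreaRect(q[:,:2].astype(np.float32)))
for x0 in range(-198,-150,8):
    e=q[abs(q[:,0]-x0)<4]
    if len(e)>5:print(x0,e[:,1].min(),e[:,1].max(),e[:,2].mean())
print(sensors.read_state()['eef_pos'],tcp(press([-176,0,151]),rot(YP,T35)))
E
```

```text
2003 [  0.115   0.007 140.017] [-196.818  -24.387  114.415] [-153.421   21.759  124.272] [-177.929   -1.133  119.56 ] ((-175.11129760742188, -1.4403038024902344), (46.04393005371094, 43.092750549316406), 89.34217834472656)
-198 -23.860442152414905 21.106481274703846 116.47604245213967
-190 -24.248406527034785 21.758736638307763 119.57314317470995
-182 -24.134471560522655 21.64735877780279 120.25538242082996
-174 -24.293525081146676 21.527961105999808 120.35598539082766
-166 -24.386663519262775 21.47950976498758 120.32143815376128
-158 -23.748996841391683 20.882611035861334 120.31132827930755
[430.564 162.128 155.951] [429.976 162.946 155.915]
```

```bash
python3 - <<'E'
from h import *
Rp=rot(YP,T35);P=lambda x,l:tcp(press([-66+x,0,91+l]),Rp)
ctrl.move_l(P(-85,60),Rp,vel=150);ctrl.move_l(P(-85,10),vel=80)
h=ctrl.move_l(P(-85,-4),vel=15,threshold=4);z=sensors.read_state()['eef_pos'][2];l=z-P(0,0)[2];print('contact',h,l,sensors.read_state()['force'])
ctrl.move_l(P(-85,l+4),vel=20)
print(ctrl.move_l(P(0,l+4),vel=60,threshold=8),sensors.read_state()['force'],sensors.read_state()['eef_pos'],P(0,l+4))
w=grab('scene');v=grab('wrist');np.savez('d.npz',w=cloud(v),wi=v[0],s=cloud(w));save(np.hstack([w[0],v[0]]),'d.png',sc=.714)
E
```

```text
contact True 1.0186768285456793 [-1.842  1.002  3.344]
False [-0.17   0.086 -2.215] [537.423 184.27  100.733] [537.881 184.312 100.934]
```

```bash
python3 - <<'E'
from h import *
Rp=rot(YP,T35);P=lambda x,l:tcp(press([-66+x,0,91+l]),Rp)
print(ctrl.move_l(P(0,-3),vel=12,threshold=4),sensors.read_state()['eef_pos'][2]-P(0,0)[2],sensors.read_state()['force'])
ctrl.gripper_to(50,80);ctrl.hold(.3)
p=sensors.read_state()['eef_pos'];ctrl.move_l(p-130*Rp[:,2],vel=150)
c,s=np.cos(YP),np.sin(YP);R=np.array([[c,-s,0],[s,c,0],[0,0,1]])
# look from lower, farther back
ctrl.move_l(press([-230,0,230]),rot(YP,.75),vel=200)
v=grab('wrist');t=grab('top');sc=grab('scene');np.savez('e.npz',w=cloud(v),wi=v[0],t=cloud(t),ti=t[0],s=cloud(sc),si=sc[0])
a=t[0][140:260,135:255];save(np.hstack([v[0],cv2.resize(a,(420,420),interpolation=2)]),'e.png',sc=.8)
print(sensors.read_state()['t'])
Q=(cloud(v)-OP)@R
for lo,hi in((57,66),(38,46)):
    k=(Q[...,2]>lo)&(Q[...,2]<hi)&(abs(Q[...,0]+60)<110)&(Q[...,1]>-150)&(Q[...,1]<40)
    k=cv2.morphologyEx(k.astype(np.uint8),cv2.MORPH_OPEN,np.ones((3,3)))>0;q=Q[k]
    print(lo,len(q),q.min(0),q.max(0),np.median(q[:,2]),cv2.minAreaRect(q[:,:2].astype(np.float32)))
E
```

```text
True 1.0262949244779804 [-1.434 -0.034  4.024]
16.0583
57 931 [-87.262 -23.805  57.144] [21.542 22.042 65.755] 61.51177672783237 ((-32.86328887939453, -0.8856258392333984), (45.83653259277344, 108.7884521484375), 89.97265625)
38 7791 [-151.899 -144.      38.019] [28.226 24.331 45.91 ] 41.705349426806464 ((-61.944847106933594, -60.000732421875), (168.29513549804688, 179.81932067871094), 89.54805755615234)
```

View pics/e.png

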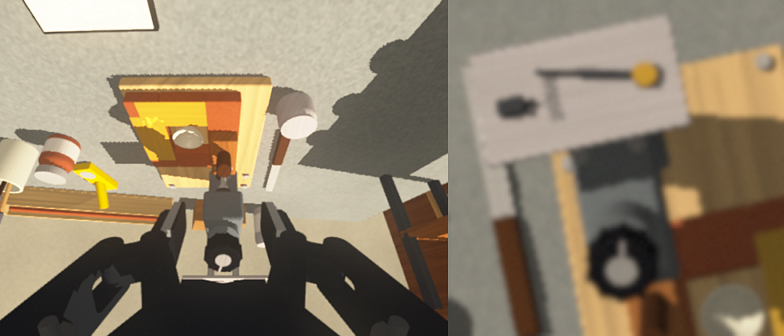

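```bash
cat >> h.py <<'E'
def gauge(f,zp,name=None):
    "angles of pointer and index (joint convention) by polar rectification about the brass pivot"
    im,d,K,k1,W=f;Wi=np.linalg.inv(W)
    def look(x,y):
        c,s=np.cos(YP),np.sin(YP);X=np.stack([OP[0]+c*x-s*y,OP[1]+s*x+c*y,np.full_like(x,zp)],-1)@Wi[:3,:3].T+Wi[:3,3]
        a,b=X[...,0]/X[...,2],X[...,1]/X[...,2];g=1+k1*(a*a+b*b)
        return cv2.remap(im,(K[0,0]*a*g+K[0,2]).astype(np.float32),(K[1,1]*b*g+K[1,2]).astype(np.float32),cv2.INTER_CUBIC)
    yy,xx=np.meshgrid(np.arange(-125,65,.5),np.arange(30,150,.5))
    L=look(xx,yy);h=cv2.cvtColor(L,cv2.COLOR_RGB2HSV)
    m=(h[...,1]>110)&(h[...,2]>110)&(np.hypot(xx-90,yy+45)<22)
    px,py=xx[m].mean(),yy[m].mean()
    if name: save(L[::-1,::-1],name,sc=1.5)
    ang=np.arange(-.5,.8,.004);A,r=np.meshgrid(ang,np.arange(30,110,.5));th=np.pi/2-.25+A
    D=255-look(px+r*np.cos(th),py+r*np.sin(th)).max(2).astype(float);D-=np.median(D)
    out=[]
    for lo,hi in((35,72),(86,98)):
        p=D[(r[:,0]>=lo)&(r[:,0]<hi)].mean(0);i=p.argmax();w=np.clip(p-.4*p.max(),0,None);w[abs(ang-ang[i])>.15]=0
        out.append((w*ang).sum()/w.sum())
    return (px,py),out
E
python3 - <<'E'
from h import *
for n in('top','scene'):print(gauge(grab(n),248,'g_%s.png'%n))
a=cv2.imread('pics/g_top.png');b=cv2.imread('pics/g_scene.png');cv2.imwrite('pics/g.png',np.vstack([a,b]))
Rk=rot(YP,T35)
from scipy.spatial.transform import Rotation as Ro
k=press([-40,-1,219])
q=ctrl.solve_ik(tcp(k-110*Rk[:,2],Rk),Rk);q2=ctrl.solve_ik(tcp(k-110*Rk[:,2],Rk),Rk@Ro.from_euler('z',.3).as_matrix());print(q,q2)
E
```

```text
((np.float64(91.82246376811594), np.float64(-44.353713768115945)), [np.float64(0.02122991848253725), np.float64(0.30129082696452375)])
((np.float64(81.60800283286119), np.float64(-42.986189801699716)), [np.float64(-0.04862654812720964), np.float64(0.24528269830099594)])
[ 0.164 -0.33   1.991  0.024  0.869 -1.612] [ 0.164 -0.33   1.991  0.024  0.869 -1.312]
```

View pics/g.png

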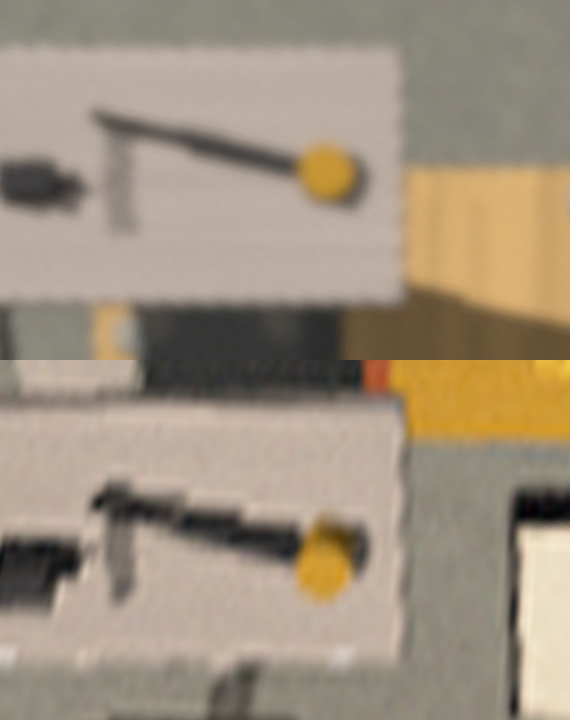

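```bash
sed -i 's/px,py=xx\[m\].mean(),/px,py=xx[m].mean()-2.2,/; s/((35,72),(86,98))/((58,78),(85,98))/; s/p-.4\*p.max()/p-.55*p.max()/' h.py
python3 - <<'E'
from h import *
print('before',gauge(grab('top'),248))
Rk=rot(YP,T35);k=press([-40,-1,219])
ctrl.gripper_to(80,35)
ctrl.move_ptp(tcp(k-110*Rk[:,2],Rk),Rk)
print(ctrl.move_l(tcp(k,Rk),vel=100,threshold=12))
ctrl.gripper_to(0,35)
s=sensors.read_state();print(s['grip_width'],s['force'],s['wrist_torque'],s['t'])
def turn(a):
    q=np.array(sensors.read_state()['q']);q[5]+=a
    ctrl.set_joints(list(q));ctrl.hold(.2);s=sensors.read_state();print('turn',a,s['q'][5],s['grip_width'],s['force'],s['wrist_torque'])
if 44<s['grip_width']<56:
    q0=s['q'][5]
    for a in(.6,.6,.6,.5):turn(a)
    print(gauge(grab('top'),240,'g1.png'),sensors.read_state()['t'])
E
```

```text
before ((np.float64(89.63708370837084), np.float64(-44.336633663366335)), [np.float64(-0.009116298929344896), np.float64(0.2794926431383233)])
False
47.275940877893134 [-6.978  0.695  5.222] [0.137 0.624 0.168] 18.9417
turn 0.6 -1.013532835228536 47.505380695080014 [ 1.68   7.879 -0.553] [1.157 0.251 0.67 ]
turn 0.6 -0.41321938674827885 47.21261562318059 [ 7.324  7.225 -4.033] [ 1.045 -0.234  0.532]
turn 0.6 0.1870913365383571 46.69640239213011 [ 8.644  4.236 -5.231] [ 0.455 -0.481  0.192]
turn 0.5 0.6874118828322154 46.6070848424327 [ 7.856 -1.95  -4.701] [-0.102 -0.436 -0.307]
((np.float64(88.30642791551882), np.float64(-44.619375573921026)), [np.float64(0.030765017371420858), np.float64(0.2706546536039195)]) 22.2167
```

```bash
cat >> h.py <<'E'
def turn(a):
    q=np.array(sensors.read_state()['q']);q[5]+=a
    ctrl.set_joints(list(q));ctrl.hold(.2);s=sensors.read_state();print('turn',a,s['q'][5],s['grip_width'],s['force'])
E
python3 - <<'E'
from h import *
turn(.6);(_,(p,i))=gauge(grab('top'),235);print(_,p,i)
a=np.clip((i-p)/.25,0,.45);turn(a);(_,(p,i))=gauge(grab('top'),233,'g2.png');print(_,p,i)
E
```

```text
turn 0.6 1.2876025988983308 46.932296795449126 [ 6.099 -5.926 -2.994]
(np.float64(89.09963065558634), np.float64(-44.38965835641736)) 0.17908442630115073 0.2751218897982653
turn 0.38414985398845825 1.6719778231338591 46.92668978514252 [ 2.24  -5.758 -1.728]
(np.float64(89.07720930232558), np.float64(-44.393488372093024)) 0.2742877060932482 0.2750301970345744
```

Aligned by measurement; release, retreat along the axis, and check with the gauge and the block.

```bash
python3 - <<'E'
from h import *
ctrl.gripper_to(82);s=sensors.read_state();Rk=s['eef_rot']
ctrl.move_l(s['eef_pos']-130*np.array(Rk)[:,2],vel=150)
ctrl.hold(.3)
print(gauge(grab('top'),233,'g3.png'),gauge(grab('scene'),233,'g4.png'),sensors.read_state()['t'])
# wrist camera above, looking at gauge and block
try:
    ctrl.move_ptp(press([-170,0,420]),rot(YP,.45,-1));v=grab('wrist');print(gauge(v,233,'g5.png'))
    a=cv2.imread('pics/g3.png');b=cv2.imread('pics/g5.png');c=cv2.imread('pics/g4.png')
    cv2.imwrite('pics/g6.png',cv2.resize(np.vstack([a,c,b]),None,fx=.55,fy=.55));save(v[0],'v.png')
except Exception as e:print(e)
t=grab('top');im=np.hstack([cv2.imread('pics/g6.png'),cv2.resize(cv2.cvtColor(t[0],cv2.COLOR_RGB2BGR)[120:300,130:320],(480,480))]) if False else None
x=cv2.imread('pics/g6.png');y=cv2.resize(cv2.imread('pics/v.png'),(480,x.shape[0]));cv2.imwrite('pics/fin.png',np.hstack([x,y]))
E
```

```text
((np.float64(89.10027932960894), np.float64(-44.40595903165735)), [np.float64(0.27467008538109183), np.float64(0.2753964633052691)]) ((np.float64(81.89119064005506), np.float64(-43.306607019958705)), [np.float64(0.2163996037039644), np.float64(0.21851779152562226)]) 25.6583
((np.float64(89.97125837676843), np.float64(-46.77513030528667)), [np.float64(0.26326591385479575), np.float64(0.2842668290406758)])
```

View pics/fin.png

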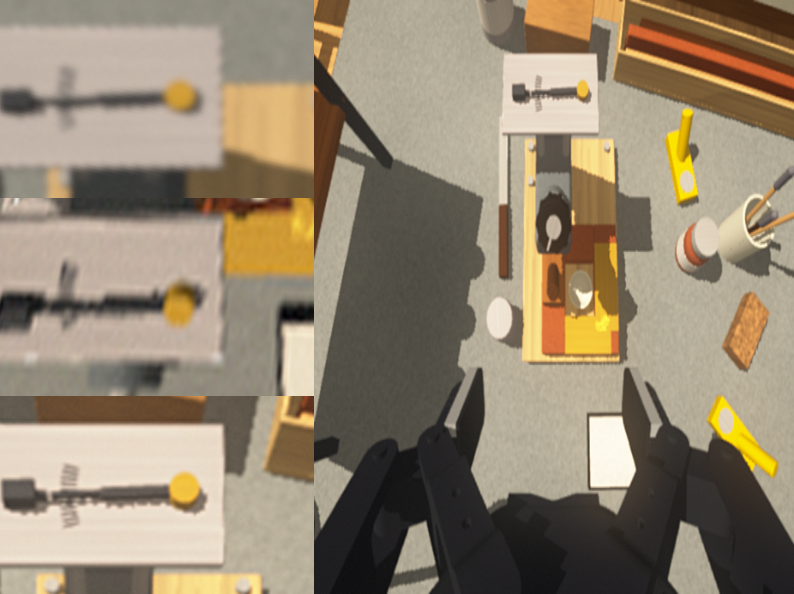

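```bash
python3 -c "
from h import *
ctrl.hold(.3);print(ctrl.finish_job())"
```

```text
the job is handed in; nothing more can be done
None
```

I laid the wooden block on the side rail under the foot (disc measured about 2 mm off the foot's axis), released it, turned the knob until the pointer met the index tooth (top and scene cameras within 0.2 mm, wrist camera about 1.7 mm, limit 3 mm), let go, and handed the job in; no verdict was returned.

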